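# Close and latch the dust shutter of the disc tray

## Robot

A 7-joint arm with a two-finger parallel gripper is mounted at the origin on a cart in front of the work surface, level with it; the furniture and walls round the work are solid. World frame = base frame: x ahead of the robot, y to its left, z up, the work surface at z = 0. Lengths are in mm, angles in rad, forces in N, time in s.
With the tool pointing down it reaches from about 425 to 1025 mm from the base axis. Payload 9.4 kg.
Tool frame: the origin (TCP) lies between the finger pads; the fingertips stand tcp_to_tips ahead of it and the grasp point (between the pads) lies 11 mm behind it (tcp_to_tips is the distance from the TCP to the fingertips, in mm); z points along the fingers, y is the line along which they close (so a half turn about z gives the same grasp; the last joint's range is limited). The gripper opens to 85 mm and grips with 20 to 120 N. Pads are 22 mm wide; open, the fingers measure 114 mm over their backs; the gripper's body (76 mm by 85 mm) begins 54 mm behind the grasp point. The pads swing forward as they close: fully open they stand 13 mm farther back than shut.
Start: joints at [1.24, 0.599, -0.003, 1.599, 0.002, 0.943, -0.08], TCP at [182.027, -701.777, 239.275] pointing down, gripper open.
Joint ranges: [-2.57, 2.57], [-0.35, 1.97], [-1.29, 1.29], [0.11, 2.56], [-1.05, 4.19], [0.11, 1.86], [-2.63, 2.63]. Speed limits (rad/s): [2.22, 2.22, 3.01, 3.01, 3.14, 3.14, 3.14].

## Interface

Orientations are given as a rotation vector (axis times angle).
In Python, from workcell import sense, get_image, camera_params, close_job, boxes_of, tcp_to_tips gives the robot as it stands.
- The arm moves only by the tool apply_moves, never from a script. Its arguments are lists of equal length, an entry for each row: "rot": the turn, a rotation vector about the tool's x, y, z in rad, a list of three; "delta_pos": the shift along the tool's x, y, z in m, a list of three; "grip": the closure, from -1 (fully open) to 1 (shut), so that 0 is half open. In form: {"rot": [[rx, ry, rz], ...], "delta_pos": [[x, y, z], ...], "grip": [grip, ...]}. A call has 1 to 10 rows; each row is the pose to reach, as a shift and turn from the pose commanded when the call began, along the tool's axes at that moment; what a row does not reach only later rows make up. A row lasts 1/8 s, in which the tool goes at most 62.5 mm and 10.7 degrees, less where a joint would pass 70% of its speed; a pose out of reach is approached as far as the arm can. A call with a gripper value outside its range is refused whole. The fingers move at their own pace and stop on an object; "newtons" is the grip in N (left out, the last holds). Time passes only in rows, so rows that repeat a pose let the fingers close. It gives the time, the measured TCP pose, the force, the opening and the grip force at its end, in the units of the state.
- sense(): the state, without advancing time (a new reading comes with each control period).
- get_image(name): name is "scene" or "top" or "wrist"; returns (picture, depth): 384x512x3 uint8, blue, green, red; 384x512 float32, mm along the optical axis (not along the pixel's ray), 0 where there is no reading.
- camera_params(name): a dict with "fovy" (degrees; the focal length in pixels is half the picture's height over the tangent of half this angle, whatever the lens; pixels are square), "cx", "cy" (the principal point, pixels), "origin" and "orientation" of the camera in the world; the wrist camera has in their place "hand_eye" (4x4, takes a point from camera to tool coordinates, whose origin is the TCP and whose axes are the flange's). Camera axes: x right, y up, looking along -z (the intrinsics and any distortion apply to the point x, -y, -z); pixel columns grow to the right and rows downward; lengths in mm; the calibration is good to about 2 mm. A picture is of the moment at which its call begins: read the wrist's pose just before it. camera_params takes no time and is no camera call.
- close_job(): hands the job in; it is judged then, once.
Trained networks look in the newest picture that a camera, given by its name, has taken for a name from the list of things; names that differ only in an ending like _2 or _b are one class to them, and where a whole thing is asked for, a point or a joint stands for the part that bears it (a point fixed in the world has none). Each returns a list of dicts, best first, with "p" (0 to 1); they miss things now and then, are a little off and sometimes report something else, mostly with a low value. They report only what shows in the picture. A call takes as long as a camera call.
- boxes_of(camera, label): "location" ([x, y, z] in mm, in world coordinates, good to about 4 mm: the middle of the surface that is visible of it).
The state is a dict: "time": time; "joints": joint angles; "dq": joint speeds; "tau": joint torques, N m; "ee_pos": TCP position; "ee_rot": TCP orientation; "contact_force": force on the tool from outside, world axes, zero at the start; "wrist_torque": the same for the moment, N m; "grip_width": finger opening in mm; "finger_force": force on a finger pad.
Only numpy, scipy, OpenCV 4.12 (cv2) and the standard library are available. Lean on these libraries where they do the work, as an engineer would, in place of code of your own. Each camera call takes 0.05 s, during which the arm holds its last target. There are 200 camera calls.

## Task

Slide the disc tray's sticky dust shutter fully home, away from the robot, so that both of its ends rest against the tray's far wall, working it along a little at a time by its two end posts so that it does not bind; then swing the brass catch fully across behind the left post. Be gentle: never force the shutter or the catch, and leave the loose parts beside the tray where they are.

Things in the scene. Friction and masses are not known exactly. Their poses are not given: they have to be found in the camera images.
- tray: Low fixed tray, 200 mm (x) by 300 mm (y), 39 mm high. Origin: centre of its underside; x points away from the robot (closing direction), y to the left, z up. Rails along x at y = +-113 to 138 mm, tops at z = 31.5 mm. A fixed clear window (y = -70 to 70 mm, top z = 38.5 mm) covers the middle, so the shutter is reached only at its ends. Far wall's inner face: x = +85 mm; near wall's: x = -85 mm.
- shutter: Dark steel plate, 60 mm (x) by 246 mm (y), 0.5 to 1 kg, lying in the rails with 2 mm play at each end. Origin: centre of its underside, axes as the tray's. When one end leads by some 14 to 20 mm it jams; pushing the lagging end frees it. Sliding one end takes 2 to 8 N; over 25 N is forcing. Home: touching the far wall, origin and both posts at x = +55 mm in the tray's frame.
- post_left (a point): Upright round steel post, 12 mm diameter, fixed to the shutter's left end (98 mm from its middle). The point is on the post's axis 64 mm above the bench; the post's top is 81 mm above the bench and it is bare from about 32 mm up.
- post_right (a point): The same post at the shutter's right end (98 mm right of its middle).
- catch (a joint): Brass swing catch, pivot at x = 36, y = 150 mm in the tray's frame. 0 = open, bar pointing to the tray's -x; it grows as the bar swings inward over the rail; 1.571 rad = closed against its stop, bar pointing to -y behind the left post (8 mm clear of it when home). Stays where left; 1 to 2 N at the knob moves it, over 25 N is forcing; it strikes the post if the shutter is not nearly home.
- catch_knob (a point): Upright round brass knob on the catch's bar, 12 mm diameter, 52 mm from the pivot. The point is on the knob's axis 64 mm above the bench; its top is 80 mm above the bench. The flat bar lies 35 to 41 mm above the bench.
- valve_body: Black cast valve body, 40x90x52 mm, loose on the bench just right of the tray; origin at its underside. Leave alone.
- bush: Turned steel bush, 26 mm diameter, 22 mm high, loose on the bench beyond the tray; origin at its underside. Leave alone.
- nut: Dark nozzle nut, 24 mm diameter, 30 mm high, loose on the bench beyond the tray; origin at its underside. Leave alone.

How it is judged:
By the outcome, as a careful person would: the job done as asked, in the order asked, and still so for the second after the job is handed in, with the robot touching nothing.
It also fails if it takes over 72 s, if anything falls off the work surface, if the arm or the gripper's body presses on something with over 40 N, if the wrist force passes 120 N, or if a joint passes its speed limit or range.

## Working session

There is one attempt and no reset: what is moved stays moved. The work goes in short steps, Python scripts to look and compute and a tool call to move; the robot and the scene stay as the last step left them, time stands still between calls to the robot, and variables do not carry over. Pictures are saved under pics/ and viewed, at most 10 in all, crops included, and the job is handed in when it is done.

Besides the shell and the picture viewer there is one more tool, called by a JSON object that holds its "method" and its "body". apply_moves: Moves the arm, as the interface text tells. Its arguments: {"type":"object","properties":{"rot":{"type":"array"},"delta_pos":{"type":"array"},"grip":{"type":"array"},"newtons":{"type":"number"}},"required":["rot","delta_pos","grip"]}

```bash
mkdir -p pics
python3 - <<'E'
from workcell import *
import cv2
s=sense()
print({k:s[k] for k in('time','ee_pos','ee_rot','contact_force','grip_width')},tcp_to_tips)
for c in('scene','top'):
    p,d=get_image(c); cv2.imwrite(f'pics/{c}0.png',p); print(c,camera_params(c))
    for l in('tray','shutter','post_left','post_right','catch','catch_knob','valve_body'):
        print(l,[(r['p'],r['location']) for r in boxes_of(c,l)[:2]])
E
```

```text
{'time': 0.0, 'ee_pos': array([ 181.93079374, -701.29481616,  238.39466855]), 'ee_rot': array([-3.11472717e+00, -3.97616280e-01,  5.49653974e-04]), 'contact_force': array([0.15972224, 0.77136044, 0.38443745]), 'grip_width': 85.22150803206723} 8.0
scene {'fovy': 55.44754834959662, 'cx': 247.95776583604794, 'cy': 197.6117998481997, 'origin': array([163.56717706, 491.5572505 , 560.00891404]), 'orientation': array([ 0.42827194, -1.09975386, -2.17301959])}
tray [(0.93, [527.6, 118.5, 31.3])]
shutter [(0.73, [499.0, 146.8, 28.5])]
post_left [(0.64, [498.2, 148.4, 25.8])]
post_right [(0.83, [497.5, 145.8, 25.8])]
catch [(0.56, [506.1, 223.9, 39.3]), (0.18, [500.4, 145.8, 27.4])]
catch_knob [(0.72, [504.1, 222.1, 42.5])]
valve_body [(0.82, [586.0, -127.1, 33.2]), (0.19, [662.4, 196.2, 17.6])]
top {'fovy': 44.313615237172556, 'cx': 257.00060503971537, 'cy': 189.8096460257711, 'origin': array([ 422.69096647,    2.24172031, 1050.01393651]), 'orientation': array([ 0.12011142, -0.16292485, -1.57349263])}
tray [(0.83, [542.0, 75.8, 37.6]), (0.7, [514.7, 225.2, 38.7])]
shutter [(0.75, [508.7, 137.4, 20.3])]
post_left [(0.71, [507.8, 140.5, 20.4])]
post_right [(0.63, [504.2, 139.4, 25.5])]
catch [(0.76, [515.8, 225.4, 38.1]), (0.5, [539.9, 77.6, 35.6])]
catch_knob [(0.63, [515.6, 222.6, 39.1])]
valve_body [(0.7, [587.1, -139.6, 35.8])]
```

View pics/scene0.png

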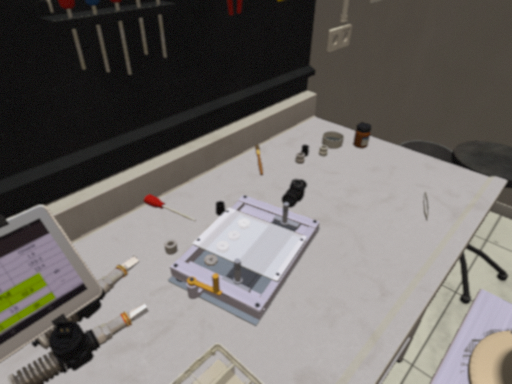

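View pics/top0.png

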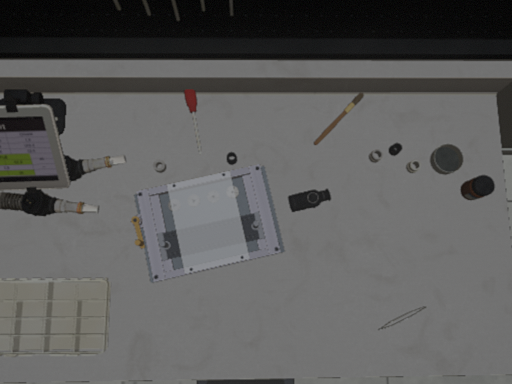

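The scene view shows the tray centred near (245,250), turned slightly, with the catch open near (205,285). The top view shows the tray from (135,165) to (283,280), the posts near (167,245) and (256,226), and the catch near (138,232). I'll enlarge this area.

```bash
cat > h.py <<'E'
import numpy as np, cv2
from workcell import *
from scipy.spatial.transform import Rotation as R
def cam(c):
    k=camera_params(c); f=192/np.tan(np.radians(k['fovy']/2)); return k,f,R.from_rotvec(k['orientation']).as_matrix(),np.array(k['origin'])
def atz(c,u,v,z):
    k,f,M,o=cam(c); r=M@np.array([(u-k['cx'])/f,-(v-k['cy'])/f,-1]); return o+r*(z-o[2])/r[2]
def proj(c,P):
    k,f,M,o=cam(c); q=M.T@(np.array(P,float)-o); return k['cx']+f*q[0]/-q[2], k['cy']-f*q[1]/-q[2]
def cloud(c,d):
    k,f,M,o=cam(c); v,u=np.mgrid[:384,:512]; q=np.stack([(u-k['cx'])/f*d,-(v-k['cy'])/f*d,-d],-1); return q@M.T+o
E
python3 - <<'E'
from h import *
print(camera_params('top').keys())
p=cv2.imread('pics/top0.png')
cv2.imwrite('pics/topc.png',cv2.resize(p[155:290,125:295],None,fx=4.4,fy=4.4,interpolation=cv2.INTER_CUBIC))
_,d=get_image('top'); P=cloud('top',d)
np.save('P.npy',P)
x,y,z=P[...,0],P[...,1],P[...,2]
print(np.median(z[200:380,300:360]))
m=(abs(x-550)<180)&(y>-110)&(y<280)&(z>26)&(z<60)&(d>0)
m=m.astype(np.uint8); n,l,s,c=cv2.connectedComponentsWithStats(m); i=1+np.argmax(s[1:,4])
pts=P[l==i]; r=cv2.minAreaRect(pts[:,:2].astype(np.float32)); print(r,cv2.boxPoints(r))
print(P[(z>50)&m.astype(bool)])
_,d=get_image('scene');Q=cloud('scene',d);m=(abs(Q[...,0]-550)<140)&(abs(Q[...,1]-70)<170)&(Q[...,2]>50)&(Q[...,2]<90)&(d>0)
for a in np.argwhere(m)[::4]: print(a,Q[tuple(a)].round())
E
```

```text
dict_keys(['fovy', 'cx', 'cy', 'origin', 'orientation'])
1.1199281495242985
((538.4058227539062, 90.09591674804688), (200.56634521484375, 296.2160949707031), 12.51402473449707) [[408.4132   212.95615 ]
 [472.59692  -76.22275 ]
 [668.39844  -32.764313]
 [604.2147   256.41458 ]]
[[525.93143165 -18.71591645  55.14378877]
 [495.89543342 214.95346715  58.74346487]
 [496.47950902 214.61140813  50.61008927]
 [494.31638736 214.33449314  51.58635856]
 [492.04366699 213.7063258   54.21757651]
 [491.70102641 163.89766056  53.3605001 ]
 [489.74168581 214.96457595  57.71644042]
 [489.46609266 163.48947626  55.56639764]
 [487.555036   218.5428509   59.96025541]
 [487.69150028 216.98505546  57.61964098]
 [488.1067141  216.32980844  51.02087328]
 [487.36983582 163.4001768   55.80666617]
 [485.38894937 165.63807199  54.52693724]]
[202 284] [536. -25.  83.]
[203 284] [534. -22.  82.]
[204 283] [533. -18.  82.]
[204 287] [527. -24.  83.]
[205 286] [527. -20.  82.]
[206 285] [528. -19.  79.]
[207 283] [532. -18.  75.]
[207 287] [525. -21.  77.]
[208 285] [527. -18.  75.]
[209 283] [532. -18.  70.]
[209 
[... 995 characters left out ...]
275 212] [497. 222.  82.]
[275 216] [493. 216.  81.]
[276 214] [493. 221.  82.]
[276 218] [491. 214.  78.]
[277 215] [490. 221.  82.]
[278 212] [495. 224.  78.]
[278 216] [488. 221.  80.]
[279 213] [494. 223.  75.]
[279 217] [489. 218.  75.]
[280 214] [491. 223.  74.]
[280 218] [489. 215.  70.]
[281 215] [491. 221.  70.]
[282 212] [496. 224.  67.]
[282 216] [489. 221.  70.]
[283 213] [493. 224.  67.]
[283 217] [490. 218.  63.]
[284 214] [491. 224.  65.]
[284 218] [489. 217.  61.]
[285 215] [490. 222.  62.]
[286 212] [497. 224.  55.]
[286 216] [489. 221.  59.]
[287 213] [493. 225.  57.]
[287 217] [489. 219.  55.]
[288 215] [491. 222.  54.]
[289 213] [493. 225.  51.]
[289 217] [488. 220.  51.]
```

View pics/topc.png

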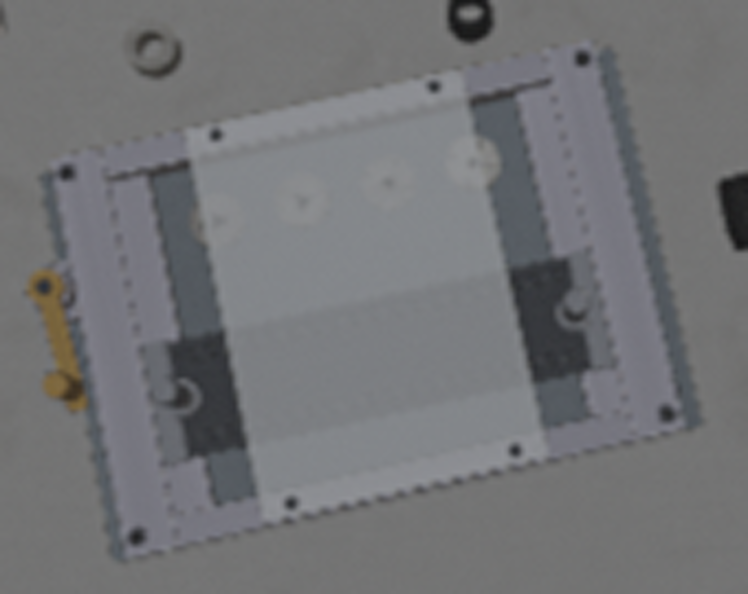

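The enlarged top view shows the corner screws at (67,173), (582,58), (668,413) and (137,537). The post bases are near (182,397) and (575,312), the catch pivot is at (43,287), and the knob is at (63,385).

```bash
cat >> h.py <<'E'
from scipy.optimize import least_squares
def fitposts(guess,zr=(50,78)):
    _,d=get_image('scene');Q=cloud('scene',d);o=cam('scene')[3][:2];out=[]
    for g in guess:
        m=(np.hypot(Q[...,0]-g[0],Q[...,1]-g[1])<22)&(Q[...,2]>zr[0])&(Q[...,2]<zr[1])&(d>0)
        p=Q[m][:,:2]; g0=np.median(p,0); g0=g0+6*(g0-o)/np.linalg.norm(g0-o)
        r=least_squares(lambda c:np.hypot(*(p-c).T)-6,g0,loss='soft_l1'); out.append(r.x)
    return np.array(out)
E
python3 - <<'E'
from h import *
F=fitposts([(530,-21),(489,169),(492,220)]); print('R,L,knob',F.round(1))
print('dist',np.linalg.norm(F[0]-F[1]),'yaw posts',np.degrees(np.arctan2(*(F[0]-F[1])[[0,1]]*[1,-1])))
c=lambda u,v,z:atz('top',125+(u+.5)/4.4-.5,155+(v+.5)/4.4-.5,z)[:2]
B=np.array([c(67,173,39),c(582,58,39),c(668,413,39),c(137,537,39)]);print('screws',B.round(1),B.mean(0))
print('sides',[np.linalg.norm(B[i]-B[i-1]) for i in range(4)])
T=B.mean(0)
for e in (B[0]-B[1],B[3]-B[2]): print('yaw',np.degrees(np.arctan2(-e[0],e[1])))
for e in (B[0]-B[3],B[1]-B[2]): print('yaw',np.degrees(np.arctan2(e[1],e[0])))
print('pivot',c(43,287,41),'knobtop',c(62,380,80))
# edges of depth
P=np.load('P.npy')
for row in (200,222,245): print(row,[tuple(P[row,u].round()) for u in list(range(130,160,3))+list(range(255,290,3))])
# same from scene: minAreaRect of rails
_,d=get_image('scene');Q=cloud('scene',d);m=((abs(Q[...,0]-550)<180)&(abs(Q[...,1]-80)<190)&(Q[...,2]>24)&(Q[...,2]<45)).astype(np.uint8)
n,l,s,cc=cv2.connectedComponentsWithStats(m);i=1+np.argmax(s[1:,4]);print(cv2.minAreaRect(Q[l==i][:,:2].astype(np.float32)))
E
```

```text
R,L,knob [[531.9 -24. ]
 [491.1 167.9]
 [494.6 218.2]]
dist 196.15606877600183 yaw posts 12.010844674368562
screws [[598.9 227.2]
 [655.9 -26.5]
 [479.2 -66.5]
 [422.5 188. ]] [539.11277026  80.55309549]
sides [np.float64(180.6398388050515), np.float64(260.0811703022907), np.float64(181.15347980282954), np.float64(260.7609273430287)]
yaw 12.657551589464713
yaw 12.544669662218517
yaw 12.541478671006137
yaw 12.75664349499329
pivot [542.40215452 236.44120999] knobtop [494.42481337 217.06866045]
200 [(np.float64(592.0), np.float64(257.0), np.float64(1.0)), (np.float64(592.0), np.float64(250.0), np.float64(2.0)), (np.float64(592.0), np.float64(243.0), np.float64(2.0)), (np.float64(587.0), np.float64(230.0), np.float64(33.0)), (np.float64(586.0), np.float64(222.0), np.float64(37.0)), (np.float64(587.0), np.float64(217.0), np.float64(31.0)), (np.float64(587.0), np.float64(211.0), np.float64(31.0)), (np.float64(589.0), np.float64(207.0), np.float64(18.0)), (np.float64(589.0), np.float64(201.0), np.float64(16.0)), (np.float64(588.0), np.float64(193.0), np.float64(20.0)), (np.float64(589.0), n
[... 2617 characters left out ...]
0), np.float64(7.0)), (np.float64(488.0), np.float64(-34.0), np.float64(15.0)), (np.float64(488.0), np.float64(-41.0), np.float64(17.0)), (np.float64(488.0), np.float64(-48.0), np.float64(16.0)), (np.float64(487.0), np.float64(-53.0), np.float64(33.0)), (np.float64(487.0), np.float64(-60.0), np.float64(33.0)), (np.float64(487.0), np.float64(-66.0), np.float64(31.0)), (np.float64(487.0), np.float64(-73.0), np.float64(30.0)), (np.float64(489.0), np.float64(-81.0), np.float64(5.0)), (np.float64(489.0), np.float64(-88.0), np.float64(0.0)), (np.float64(489.0), np.float64(-95.0), np.float64(2.0))]
((539.4537353515625, 90.04302215576172), (201.59060668945312, 300.5845947265625), 12.524897575378418)
```

```bash
cat >> h.py <<'E'
C=np.array([539.1,80.6]); YAW=np.radians(12.6); A=np.array([[np.cos(YAW),-np.sin(YAW)],[np.sin(YAW),np.cos(YAW)]])
tr=lambda w:(np.asarray(w)[...,:2]-C)@A
def st():
    s=sense(); M=R.from_rotvec(s['ee_rot']).as_matrix(); p=s['ee_pos']
    print('t',round(s['time'],2),'tray xy',tr(p).round(1),'z',p[2].round(1),'F tray',(s['contact_force'][:2]@A).round(1),s['contact_force'][2].round(1),'yawx',np.degrees(np.arctan2(M[1,0],M[0,0])).round(2),'tilt',M[:,2].round(3),'w',round(s['grip_width'],1)); return s,M
def go(x,y,z,yaw=YAW):
    s,M=st(); w=np.r_[C+A@[x,y],z]; c=np.cos(yaw);n=np.sin(yaw)
    G=np.array([[c,n,0],[n,-c,0],[0,0,-1]])
    print('delta',(M.T@(w-s['ee_pos'])/1000).round(4),'rot',R.from_matrix(M.T@G).as_rotvec().round(4))
E
python3 - <<'E'
from h import *
go(-62,-100,239)
E
```

```text
t 1.0 tray xy [-519.2 -685.6] z 239.3 F tray [-0.  -0.6] 0.4 yawx 14.54 tilt [-0. -0. -1.] w 85.3
delta [ 4.767e-01 -5.698e-01  3.000e-04] rot [0.     0.     0.0339]
```

{"method": "apply_moves", "body": {"rot": [[0, 0, 0.034], [0, 0, 0.034], [0, 0, 0.034], [0, 0, 0.034], [0, 0, 0.034], [0, 0, 0.034], [0, 0, 0.034], [0, 0, 0.034], [0, 0, 0.034], [0, 0, 0.034]], "delta_pos": [[0.02, -0.024, 0], [0.06, -0.072, 0], [0.1, -0.12, 0], [0.14, -0.167, 0], [0.18, -0.215, 0], [0.22, -0.263, 0], [0.26, -0.311, 0], [0.3, -0.359, 0], [0.34, -0.406, 0], [0.38, -0.454, 0]], "grip": [1, 1, 1, 1, 1, 1, 1, 1, 1, 1], "newtons": 20}}

```text
time: 2.25
ee_pos: [436.7, -165.2, 239.7]
ee_rot: [3.122, 0.344, 0.002]
contact_force: [1.1, 0.0, 0.2]
grip_width: -0.3
finger_force: 0.0
```

Run:
```python
from h import *
go(-62,-100,239)
```

```text
t 2.25 tray xy [-153.5 -217.5] z 239.7 F tray [ 1.1 -0.2] 0.2 yawx 12.58 tilt [ 0.001 -0.    -1.   ] w -0.3
delta [ 0.0915 -0.1175  0.0007] rot [ 0.0006 -0.001  -0.0003]
```

{"method": "apply_moves", "body": {"rot": [[0, 0, 0], [0, 0, 0], [0, 0, 0], [0, 0, 0], [0, 0, 0], [0, 0, 0]], "delta_pos": [[0.037, -0.047, 0], [0.0735, -0.094, 0.03], [0.0915, -0.1175, 0.085], [0.0915, -0.1175, 0.14], [0.0915, -0.1175, 0.177], [0.0915, -0.1175, 0.177]], "grip": [1, 1, 1, 1, 1, 1]}}

```text
time: 3.0
ee_pos: [498.3, -32.0, 60.3]
ee_rot: [-3.122, -0.346, 0.008]
contact_force: [0.3, -0.1, 0.8]
grip_width: 0.0
finger_force: 0.0
```

Run:
```python
from h import *
go(-47,-100,62)
p,d=get_image('scene'); cv2.imwrite('pics/s1.png',cv2.resize(p[150:330,150:350],None,fx=3,fy=3,interpolation=cv2.INTER_CUBIC))
```

```text
t 3.0 tray xy [ -64.4 -101. ] z 60.3 F tray [ 0.3 -0.2] 0.8 yawx 12.63 tilt [-0.005 -0.    -1.   ] w 0.0
delta [ 0.0174 -0.001  -0.0018] rot [-0.0008  0.0047  0.0006]
```

View pics/s1.png

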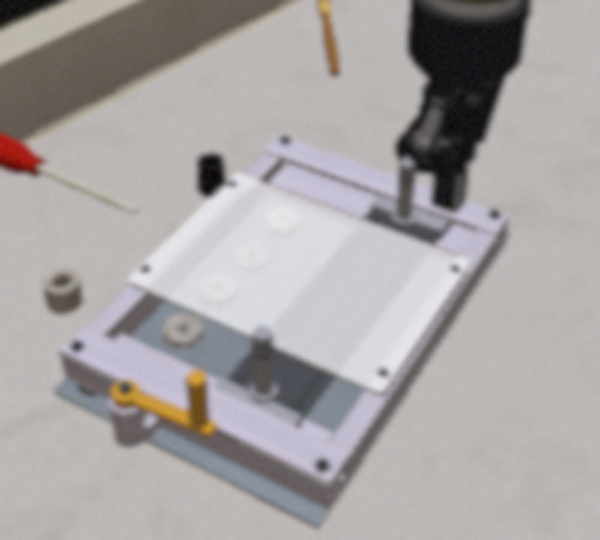

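The picture shows the shut fingers behind the right post (finger near (450,190), post near (405,190)), clear of the window.

{"method": "apply_moves", "body": {"rot": [[0, 0, 0], [0, 0, 0], [0, 0, 0], [0, 0, 0], [0, 0, 0], [0, 0, 0]], "delta_pos": [[0.01, 0, 0], [0.013, 0, 0], [0.016, 0, 0], [0.018, 0, 0], [0.02, 0, 0], [0.022, 0, 0]], "grip": [1, 1, 1, 1, 1, 1]}}

```text
time: 3.8
ee_pos: [520.8, -27.6, 62.2]
ee_rot: [3.123, 0.344, -0.001]
contact_force: [-3.4, -1.2, 3.3]
grip_width: -0.1
finger_force: 2.0
```

Run:
```python
from h import *
st(); F=fitposts([(533,-23),(491,168)]); print(tr(F).round(1))
```

```text
t 3.8 tray xy [ -41.4 -101.6] z 62.2 F tray [-3.6 -0.4] 3.3 yawx 12.59 tilt [-0.001 -0.    -1.   ] w -0.1
[[-32.6 -94.4]
 [-26.9  95.5]]
```

{"method": "apply_moves", "body": {"rot": [[0, 0, 0], [0, 0, 0], [0, 0, 0], [0, 0, 0], [0, 0, 0], [0, 0, 0], [0, 0, 0], [0, 0, 0], [0, 0, 0], [0, 0, 0]], "delta_pos": [[-0.015, 0, 0], [-0.015, -0.049, 0], [-0.015, -0.098, 0], [-0.015, -0.147, 0], [-0.015, -0.196, 0], [-0.01, -0.196, 0], [-0.005, -0.196, 0], [-0.002, -0.196, 0], [0.001, -0.196, 0], [0.004, -0.196, 0]], "grip": [1, 1, 1, 1, 1, 1, 1, 1, 1, 1]}}

```text
time: 5.1
ee_pos: [482.0, 163.5, 62.2]
ee_rot: [3.122, 0.342, -0.002]
contact_force: [-3.4, -0.2, 1.9]
grip_width: 0.3
finger_force: 1.6
```

Run:
```python
from h import *
st(); F=fitposts([(536,-23),(501,170)]); print(tr(F).round(1))
```

```text
t 5.1 tray xy [-37.6  93.4] z 62.2 F tray [-3.3  0.6] 1.9 yawx 12.5 tilt [-0.001 -0.001 -1.   ] w 0.3
[[ -21.1 -100.6]
 [ -25.7  103.9]]
```

{"method": "apply_moves", "body": {"rot": [[0, 0, 0], [0, 0, 0], [0, 0, 0], [0, 0, 0], [0, 0, 0], [0, 0, 0], [0, 0, 0], [0, 0, 0], [0, 0, 0], [0, 0, 0]], "delta_pos": [[-0.014, 0, 0], [-0.014, 0.048, 0], [-0.014, 0.097, 0], [-0.014, 0.146, 0], [-0.014, 0.195, 0], [-0.008, 0.195, 0], [-0.004, 0.195, 0], [0, 0.195, 0], [0.003, 0.195, 0], [0.006, 0.195, 0]], "grip": [1, 1, 1, 1, 1, 1, 1, 1, 1, 1]}}

```text
time: 6.4
ee_pos: [530.0, -23.5, 62.2]
ee_rot: [-3.122, -0.347, 0.002]
contact_force: [-2.9, -0.2, 1.0]
grip_width: -0.0
finger_force: 1.6
```

Run:
```python
from h import *
st(); F=fitposts([(536,-23),(499,170)]); print(tr(F).round(1))
```

```text
t 6.4 tray xy [-31.6 -99.6] z 62.2 F tray [-2.8  0.5] 1.0 yawx 12.67 tilt [-0.001  0.    -1.   ] w -0.0
[[-25.6 -93.6]
 [-17.   95.2]]
```

{"method": "apply_moves", "body": {"rot": [[0, 0, 0], [0, 0, 0], [0, 0, 0], [0, 0, 0], [0, 0, 0], [0, 0, 0], [0, 0, 0], [0, 0, 0], [0, 0, 0], [0, 0, 0]], "delta_pos": [[-0.014, 0, 0], [-0.014, -0.048, 0], [-0.014, -0.097, 0], [-0.014, -0.146, 0], [-0.014, -0.195, 0], [-0.008, -0.195, 0], [-0.004, -0.195, 0], [0, -0.195, 0], [0.003, -0.195, 0], [0.007, -0.195, 0]], "grip": [1, 1, 1, 1, 1, 1, 1, 1, 1, 1]}}

```text
time: 7.7
ee_pos: [494.7, 166.5, 62.2]
ee_rot: [3.122, 0.342, -0.002]
contact_force: [-3.1, 0.4, 0.8]
grip_width: 0.2
finger_force: 1.7
```

{"method": "apply_moves", "body": {"rot": [[0, 0, 0], [0, 0, 0], [0, 0, 0], [0, 0, 0], [0, 0, 0], [0, 0, 0], [0, 0, 0], [0, 0, 0], [0, 0, 0], [0, 0, 0]], "delta_pos": [[-0.014, 0, 0], [-0.014, 0.048, 0], [-0.014, 0.097, 0], [-0.014, 0.146, 0], [-0.014, 0.195, 0], [-0.008, 0.195, 0], [-0.004, 0.195, 0], [0, 0.195, 0], [0.003, 0.195, 0], [0.007, 0.195, 0]], "grip": [1, 1, 1, 1, 1, 1, 1, 1, 1, 1]}}

```text
time: 8.95
ee_pos: [543.9, -20.3, 62.2]
ee_rot: [-3.122, -0.347, 0.001]
contact_force: [-2.2, -0.8, 0.5]
grip_width: 0.0
finger_force: 1.3
```

Run:
```python
from h import *
st(); F=fitposts([(550,-20),(515,174)]); print(tr(F).round(1))
```

```text
t 8.95 tray xy [-17.4 -99.5] z 62.2 F tray [-2.4 -0.3] 0.5 yawx 12.68 tilt [-0.001  0.    -1.   ] w 0.0
[[-12.4 -93.4]
 [ -3.8  95.5]]
```

{"method": "apply_moves", "body": {"rot": [[0, 0, 0], [0, 0, 0], [0, 0, 0], [0, 0, 0], [0, 0, 0], [0, 0, 0], [0, 0, 0], [0, 0, 0], [0, 0, 0], [0, 0, 0]], "delta_pos": [[-0.014, 0, 0], [-0.014, -0.048, 0], [-0.014, -0.097, 0], [-0.014, -0.146, 0], [-0.014, -0.195, 0], [-0.008, -0.195, 0], [-0.004, -0.195, 0], [0, -0.195, 0], [0.003, -0.195, 0], [0.007, -0.195, 0]], "grip": [1, 1, 1, 1, 1, 1, 1, 1, 1, 1]}}

```text
time: 10.25
ee_pos: [508.4, 169.4, 62.2]
ee_rot: [3.122, 0.342, -0.002]
contact_force: [-3.0, -0.7, 3.0]
grip_width: -0.2
finger_force: 1.7
```

{"method": "apply_moves", "body": {"rot": [[0, 0, 0], [0, 0, 0], [0, 0, 0], [0, 0, 0], [0, 0, 0], [0, 0, 0], [0, 0, 0], [0, 0, 0], [0, 0, 0], [0, 0, 0]], "delta_pos": [[-0.014, 0, 0], [-0.014, 0.048, 0], [-0.014, 0.097, 0], [-0.014, 0.146, 0], [-0.014, 0.195, 0], [-0.008, 0.195, 0], [-0.004, 0.195, 0], [0, 0.195, 0], [0.003, 0.195, 0], [0.007, 0.195, 0]], "grip": [1, 1, 1, 1, 1, 1, 1, 1, 1, 1]}}

```text
time: 11.5
ee_pos: [557.5, -17.3, 62.2]
ee_rot: [-3.122, -0.347, 0.001]
contact_force: [-3.9, -0.4, 0.8]
grip_width: -0.1
finger_force: 1.4
```

Run:
```python
from h import *
st(); F=fitposts([(550,-20),(529,177)]); print(tr(F).round(1))
```

```text
t 11.5 tray xy [ -3.4 -99.5] z 62.2 F tray [-3.9  0.4] 0.8 yawx 12.68 tilt [-0.001  0.    -1.   ] w -0.1
[[ -4.4 -93.2]
 [ 10.1  95.4]]
```

{"method": "apply_moves", "body": {"rot": [[0, 0, 0], [0, 0, 0], [0, 0, 0], [0, 0, 0], [0, 0, 0], [0, 0, 0], [0, 0, 0], [0, 0, 0], [0, 0, 0], [0, 0, 0]], "delta_pos": [[-0.014, 0, 0], [-0.014, -0.048, 0], [-0.014, -0.097, 0], [-0.014, -0.146, 0], [-0.014, -0.195, 0], [-0.008, -0.195, 0], [-0.004, -0.195, 0], [0, -0.195, 0], [0.003, -0.195, 0], [0.007, -0.195, 0]], "grip": [1, 1, 1, 1, 1, 1, 1, 1, 1, 1]}}

```text
time: 12.8
ee_pos: [522.1, 172.5, 62.2]
ee_rot: [3.122, 0.342, -0.001]
contact_force: [-4.1, 0.6, 1.0]
grip_width: -0.5
finger_force: 1.5
```

{"method": "apply_moves", "body": {"rot": [[0, 0, 0], [0, 0, 0], [0, 0, 0], [0, 0, 0], [0, 0, 0], [0, 0, 0], [0, 0, 0], [0, 0, 0], [0, 0, 0], [0, 0, 0]], "delta_pos": [[-0.014, 0, 0], [-0.014, 0.048, 0], [-0.014, 0.097, 0], [-0.014, 0.146, 0], [-0.014, 0.195, 0], [-0.008, 0.195, 0], [-0.004, 0.195, 0], [0, 0.195, 0], [0.003, 0.195, 0], [0.007, 0.195, 0]], "grip": [1, 1, 1, 1, 1, 1, 1, 1, 1, 1]}}

```text
time: 14.05
ee_pos: [571.1, -14.2, 62.2]
ee_rot: [-3.122, -0.347, 0.002]
contact_force: [-2.1, -1.2, 0.9]
grip_width: 0.3
finger_force: 1.4
```

Run:
```python
from h import *
st(); F=fitposts([(570,-17),(542,180)]); print(tr(F).round(1))
```

```text
t 14.05 tray xy [ 10.6 -99.5] z 62.2 F tray [-2.3 -0.7] 0.9 yawx 12.68 tilt [-0.001  0.    -1.   ] w 0.3
[[ 12.1 -93.3]
 [ 24.2  95. ]]
```

{"method": "apply_moves", "body": {"rot": [[0, 0, 0], [0, 0, 0], [0, 0, 0], [0, 0, 0], [0, 0, 0], [0, 0, 0], [0, 0, 0], [0, 0, 0], [0, 0, 0], [0, 0, 0]], "delta_pos": [[-0.014, 0, 0], [-0.014, -0.048, 0], [-0.014, -0.097, 0], [-0.014, -0.146, 0], [-0.014, -0.195, 0], [-0.008, -0.195, 0], [-0.004, -0.195, 0], [0, -0.195, 0], [0.003, -0.195, 0], [0.007, -0.195, 0]], "grip": [1, 1, 1, 1, 1, 1, 1, 1, 1, 1]}}

```text
time: 15.35
ee_pos: [535.8, 175.6, 62.2]
ee_rot: [3.122, 0.342, -0.001]
contact_force: [-3.4, -0.1, 1.8]
grip_width: 0.2
finger_force: 1.5
```

{"method": "apply_moves", "body": {"rot": [[0, 0, 0], [0, 0, 0], [0, 0, 0], [0, 0, 0], [0, 0, 0], [0, 0, 0], [0, 0, 0], [0, 0, 0], [0, 0, 0], [0, 0, 0]], "delta_pos": [[-0.014, 0, 0], [-0.014, 0.048, 0], [-0.014, 0.097, 0], [-0.014, 0.146, 0], [-0.014, 0.195, 0], [-0.008, 0.195, 0], [-0.004, 0.195, 0], [0, 0.195, 0], [0.003, 0.195, 0], [0.007, 0.195, 0]], "grip": [1, 1, 1, 1, 1, 1, 1, 1, 1, 1]}}

```text
time: 16.6
ee_pos: [584.8, -11.2, 62.2]
ee_rot: [-3.122, -0.347, 0.001]
contact_force: [-2.1, -0.6, 0.8]
grip_width: 0.3
finger_force: 1.4
```

Run:
```python
from h import *
st(); F=fitposts([(580,-15),(555,183)]); print(tr(F).round(1))
```

```text
t 16.6 tray xy [ 24.6 -99.6] z 62.2 F tray [-2.2 -0.2] 0.8 yawx 12.67 tilt [-0.001  0.    -1.   ] w 0.3
[[ 24.4 -93.3]
 [ 38.4  95.3]]
```

{"method": "apply_moves", "body": {"rot": [[0, 0, 0], [0, 0, 0], [0, 0, 0], [0, 0, 0], [0, 0, 0], [0, 0, 0], [0, 0, 0], [0, 0, 0], [0, 0, 0], [0, 0, 0]], "delta_pos": [[-0.014, 0, 0], [-0.014, -0.048, 0], [-0.014, -0.097, 0], [-0.014, -0.146, 0], [-0.014, -0.195, 0], [-0.008, -0.195, 0], [-0.004, -0.195, 0], [0, -0.195, 0], [0.003, -0.195, 0], [0.005, -0.195, 0]], "grip": [1, 1, 1, 1, 1, 1, 1, 1, 1, 1]}}

```text
time: 17.9
ee_pos: [547.6, 178.0, 62.2]
ee_rot: [3.122, 0.342, -0.001]
contact_force: [-2.7, -2.0, 2.9]
grip_width: -0.1
finger_force: 1.7
```

{"method": "apply_moves", "body": {"rot": [[0, 0, 0], [0, 0, 0], [0, 0, 0], [0, 0, 0], [0, 0, 0], [0, 0, 0], [0, 0, 0], [0, 0, 0], [0, 0, 0], [0, 0, 0]], "delta_pos": [[-0.014, 0, 0], [-0.014, 0.048, 0], [-0.014, 0.097, 0], [-0.014, 0.146, 0], [-0.014, 0.195, 0], [-0.008, 0.195, 0], [-0.005, 0.195, 0], [-0.003, 0.195, 0], [-0.001, 0.195, 0], [0.001, 0.195, 0]], "grip": [1, 1, 1, 1, 1, 1, 1, 1, 1, 1]}}

```text
time: 19.15
ee_pos: [590.1, -10.0, 62.2]
ee_rot: [-3.122, -0.347, 0.003]
contact_force: [-2.4, 0.4, 1.8]
grip_width: -0.2
finger_force: 1.5
```

Run:
```python
from h import *
st(); F=fitposts([(590,-15),(567,185)]); print(tr(F).round(1))
```

```text
t 19.15 tray xy [ 30.  -99.6] z 62.2 F tray [-2.3  0.9] 1.8 yawx 12.67 tilt [-0.002 -0.    -1.   ] w -0.2
[[ 30.8 -93.3]
 [ 48.6  94. ]]
```

{"method": "apply_moves", "body": {"rot": [[0, 0, 0], [0, 0, 0], [0, 0, 0]], "delta_pos": [[0.001, 0, 0], [0.002, 0, 0], [0.003, 0, 0]], "grip": [1, 1, 1]}}

```text
time: 19.58
ee_pos: [592.0, -10.0, 62.0]
ee_rot: [-3.122, -0.345, 0.006]
contact_force: [-6.9, 1.4, 4.2]
grip_width: 0.0
finger_force: 3.3
```

{"method": "apply_moves", "body": {"rot": [[0, 0, 0], [0, 0, 0]], "delta_pos": [[0.0008, 0, 0], [0.0015, 0, 0]], "grip": [1, 1]}}

```text
time: 19.82
ee_pos: [593.5, -9.7, 62.0]
ee_rot: [-3.122, -0.345, 0.006]
contact_force: [-7.0, 1.4, 4.7]
grip_width: 0.0
finger_force: 3.9
```

{"method": "apply_moves", "body": {"rot": [[0, 0, 0], [0, 0, 0], [0, 0, 0], [0, 0, 0], [0, 0, 0], [0, 0, 0], [0, 0, 0], [0, 0, 0], [0, 0, 0], [0, 0, 0]], "delta_pos": [[-0.014, 0, 0], [-0.014, -0.048, 0], [-0.014, -0.097, 0], [-0.014, -0.146, 0], [-0.014, -0.195, 0], [-0.008, -0.195, 0], [-0.005, -0.195, 0], [-0.003, -0.195, 0], [-0.0015, -0.195, 0], [-0.0005, -0.195, 0]], "grip": [1, 1, 1, 1, 1, 1, 1, 1, 1, 1]}}

```text
time: 21.08
ee_pos: [552.2, 179.1, 62.2]
ee_rot: [3.122, 0.342, -0.001]
contact_force: [-3.6, -1.8, 0.6]
grip_width: -0.0
finger_force: 1.6
```

Run:
```python
from h import *
st(); F=fitposts([(613,-5),(570,187)]); print(tr(F).round(1))
```

```text
t 21.07 tray xy [34.3 93.3] z 62.2 F tray [-3.9 -1. ] 0.6 yawx 12.51 tilt [-0.001 -0.001 -1.   ] w -0.0
[[  52.1 -101.5]
 [  45.3  102.5]]
```

{"method": "apply_moves", "body": {"rot": [[0, 0, 0], [0, 0, 0]], "delta_pos": [[0.0008, 0, 0], [0.0015, 0, 0]], "grip": [1, 1]}}

```text
time: 21.38
ee_pos: [554.1, 180.3, 62.2]
ee_rot: [3.122, 0.344, 0.0]
contact_force: [-1.0, -1.3, 0.5]
grip_width: -0.0
finger_force: 1.2
```

{"method": "apply_moves", "body": {"rot": [[0, 0, 0], [0, 0, 0]], "delta_pos": [[0.0006, 0, 0], [0.001, 0, 0]], "grip": [1, 1]}}

```text
time: 21.62
ee_pos: [555.0, 181.0, 62.2]
ee_rot: [-3.123, -0.345, -0.0]
contact_force: [-2.2, -2.0, 0.2]
grip_width: 0.3
finger_force: 1.2
```

{"method": "apply_moves", "body": {"rot": [[0, 0, 0], [0, 0, 0]], "delta_pos": [[0.0006, 0, 0], [0.001, 0, 0]], "grip": [1, 1]}}

```text
time: 21.88
ee_pos: [555.8, 181.4, 62.2]
ee_rot: [-3.122, -0.345, -0.0]
contact_force: [-3.2, -1.4, 0.1]
grip_width: -0.1
finger_force: 1.2
```

{"method": "apply_moves", "body": {"rot": [[0, 0, 0], [0, 0, 0]], "delta_pos": [[0.0006, 0, 0], [0.001, 0, 0]], "grip": [1, 1]}}

```text
time: 22.12
ee_pos: [556.1, 181.4, 62.2]
ee_rot: [3.122, 0.345, -0.002]
contact_force: [-6.1, -1.0, 4.1]
grip_width: -0.2
finger_force: 2.9
```

Run:
```python
from h import *
st(); F=fitposts([(613,-5)]); print(tr(F).round(1))
p,d=get_image('scene'); cv2.imwrite('pics/s2.png',cv2.resize(p[170:320,160:340],None,fx=4,fy=4,interpolation=cv2.INTER_CUBIC))
```

```text
t 22.12 tray xy [38.6 94.7] z 62.2 F tray [-6.2  0.4] 4.1 yawx 12.62 tilt [-0.001 -0.    -1.   ] w -0.2
[[  52.5 -100.2]]
```

View pics/s2.png

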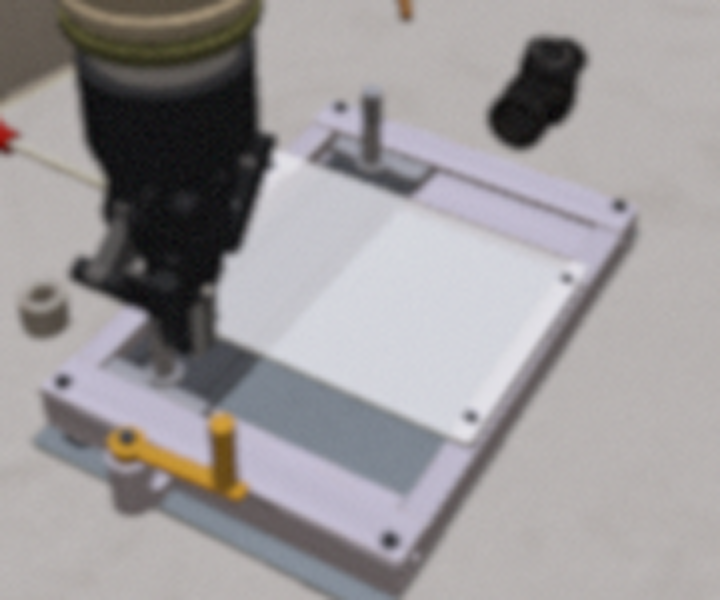

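The left post is at the far end, near (165,350). The right end of the shutter is near the far wall, with its post at (372,130) and a thin dark gap at (325,150).

{"method": "apply_moves", "body": {"rot": [[0, 0, 0], [0, 0, 0]], "delta_pos": [[0.0005, 0, 0], [0.001, 0, 0]], "grip": [1, 1]}}

```text
time: 22.48
ee_pos: [556.3, 181.5, 62.3]
ee_rot: [3.122, 0.345, -0.004]
contact_force: [-8.6, -1.8, 7.1]
grip_width: -0.1
finger_force: 4.3
```

{"method": "apply_moves", "body": {"rot": [[0, 0, 0], [0, 0, 0], [0, 0, 0], [0, 0, 0], [0, 0, 0], [0, 0, 0], [0, 0, 0], [0, 0, 0], [0, 0, 0], [0, 0, 0]], "delta_pos": [[-0.017, 0, 0], [-0.017, 0.048, 0], [-0.017, 0.097, 0], [-0.017, 0.146, 0], [-0.017, 0.195, 0], [-0.01, 0.195, 0], [-0.007, 0.195, 0], [-0.006, 0.195, 0], [-0.005, 0.195, 0], [-0.004, 0.195, 0]], "grip": [1, 1, 1, 1, 1, 1, 1, 1, 1, 1]}}

```text
time: 23.72
ee_pos: [595.9, -8.6, 62.2]
ee_rot: [-3.122, -0.347, 0.001]
contact_force: [-2.2, -0.5, 0.8]
grip_width: -0.1
finger_force: 1.2
```

Run:
```python
from h import *
st(); F=fitposts([(613,-5),(573,189)]); print(tr(F).round(1))
```

```text
t 23.73 tray xy [ 36.  -99.5] z 62.2 F tray [-2.3 -0. ] 0.8 yawx 12.67 tilt [-0.001  0.    -1.   ] w -0.1
[[ 47.5 -91.2]
 [ 57.1  95.7]]
```

{"method": "apply_moves", "body": {"rot": [[0, 0, 0], [0, 0, 0]], "delta_pos": [[0.0007, 0, 0], [0.0014, 0, 0]], "grip": [1, 1]}}

```text
time: 24.02
ee_pos: [597.8, -8.9, 62.2]
ee_rot: [-3.122, -0.345, -0.0]
contact_force: [-2.0, 1.8, -0.2]
grip_width: -0.2
finger_force: 0.9
```

{"method": "apply_moves", "body": {"rot": [[0, 0, 0], [0, 0, 0]], "delta_pos": [[0.0007, 0, 0], [0.0014, 0, 0]], "grip": [1, 1]}}

```text
time: 24.28
ee_pos: [598.7, -9.0, 62.2]
ee_rot: [-3.123, -0.345, 0.002]
contact_force: [-3.2, 0.6, 1.8]
grip_width: 0.1
finger_force: 2.2
```

{"method": "apply_moves", "body": {"rot": [[0, 0, 0], [0, 0, 0]], "delta_pos": [[0.0005, 0, 0], [0.001, 0, 0]], "grip": [1, 1]}}

```text
time: 24.52
ee_pos: [598.9, -9.0, 62.2]
ee_rot: [3.123, 0.344, -0.004]
contact_force: [-7.7, 0.7, 4.5]
grip_width: -0.2
finger_force: 3.5
```

{"method": "apply_moves", "body": {"rot": [[0, 0, 0], [0, 0, 0]], "delta_pos": [[0.0005, 0, 0], [0.001, 0, 0]], "grip": [1, 1]}}

```text
time: 24.78
ee_pos: [599.0, -9.0, 62.2]
ee_rot: [3.122, 0.344, -0.006]
contact_force: [-10.5, 0.4, 7.3]
grip_width: -0.1
finger_force: 4.8
```

{"method": "apply_moves", "body": {"rot": [[0, 0, 0], [0, 0, 0], [0, 0, 0], [0, 0, 0], [0, 0, 0], [0, 0, 0], [0, 0, 0], [0, 0, 0], [0, 0, 0], [0, 0, 0]], "delta_pos": [[-0.017, 0, 0], [-0.017, -0.048, 0], [-0.017, -0.097, 0], [-0.017, -0.146, 0], [-0.017, -0.195, 0], [-0.01, -0.195, 0], [-0.005, -0.195, 0], [-0.0035, -0.195, 0], [-0.002, -0.195, 0], [-0.001, -0.195, 0]], "grip": [1, 1, 1, 1, 1, 1, 1, 1, 1, 1]}}

```text
time: 26.02
ee_pos: [556.7, 179.9, 62.1]
ee_rot: [3.122, 0.342, -0.004]
contact_force: [-4.5, -3.7, 3.7]
grip_width: -0.3
finger_force: 2.6
```

Run:
```python
from h import *
st(); F=fitposts([(615,-2)]); print(tr(F).round(1))
```

```text
t 26.02 tray xy [38.9 93.1] z 62.1 F tray [-5.2 -2.6] 3.7 yawx 12.5 tilt [-0.002 -0.001 -1.   ] w -0.3
[[  57.3 -101. ]]
```

The shutter is home: both ends stalled at the same distance. Next is the catch, pushing diagonally with the tool turned 45°.

{"method": "apply_moves", "body": {"rot": [[0, 0, 0], [0, 0, 0], [0, 0, 0.15], [0, 0, 0.3], [0, 0, 0.45], [0, 0, 0.6], [0, 0, 0.75], [0, 0, 0.785], [0, 0, 0.785]], "delta_pos": [[-0.015, 0, 0], [-0.02, 0, -0.045], [-0.045, -0.03, -0.058], [-0.073, -0.065, -0.058], [-0.073, -0.072, -0.058], [-0.073, -0.072, -0.058], [-0.073, -0.072, -0.058], [-0.073, -0.072, -0.058], [-0.073, -0.072, -0.058]], "grip": [1, 1, 1, 1, 1, 1, 1, 1, 1]}}

```text
time: 27.2
ee_pos: [470.4, 236.0, 120.3]
ee_rot: [-3.018, 0.872, -0.0]
contact_force: [-0.8, 0.3, 0.7]
grip_width: 0.1
finger_force: 0.0
```

Run:
```python
from h import *
F=fitposts([(615,-2),(574,188),(495,218)]); print('R L knob',tr(F).round(1))
go(-35,165,60,YAW-np.pi/4); s=sense(); print(s['joints'].round(2))
```

```text
R L knob [[  57.2 -101. ]
 [  57.2   95.2]
 [ -13.4  143.9]]
t 27.25 tray xy [-33.  166.5] z 120.3 F tray [ 0.4 -0.1] -0.0 yawx -32.24 tilt [ 0.  0. -1.] w 0.4
delta [-0.0003  0.0025  0.0603] rot [-0.0003 -0.0002  0.0029]
[-0.72  0.55  0.21  2.17 -0.25  0.45 -2.45]
```

{"method": "apply_moves", "body": {"rot": [[0, 0, 0], [0, 0, 0], [0, 0, 0]], "delta_pos": [[0, 0.002, 0.03], [0, 0.002, 0.058], [0, 0.002, 0.058]], "grip": [1, 1, 1]}}

```text
time: 27.62
ee_pos: [468.8, 233.5, 60.9]
ee_rot: [3.015, -0.874, -0.004]
contact_force: [-0.4, -0.3, 0.6]
grip_width: -0.1
finger_force: 0.0
```

Run:
```python
from h import *
s,M=st(); p0=tr(s['ee_pos'])
for th in np.linspace(.115,1.571,15):
    q=np.array([38-52*np.cos(th)-12.9,150-52*np.sin(th)+12.9]); d=q-p0
    print(round(th,2),q.round(1),'tool',((d[0]-d[1])/2**.5).round(1),((-d[0]-d[1])/2**.5).round(1))
```

```text
t 27.62 tray xy [-35.3 164.6] z 60.9 F tray [-0.4 -0.2] 0.6 yawx -32.32 tilt [-0.003 -0.001 -1.   ] w -0.1
0.12 [-26.6 156.9] tool 11.6 -0.7
0.22 [-25.7 151.6] tool 16.0 2.4
0.32 [-24.2 146.4] tool 20.7 5.1
0.43 [-22.2 141.4] tool 25.7 7.2
0.53 [-19.7 136.6] tool 30.8 8.8
0.64 [-16.8 132.1] tool 36.1 9.9
0.74 [-13.3 127.9] tool 41.5 10.5
0.84 [ -9.5 124.1] tool 46.9 10.4
0.95 [ -5.3 120.7] tool 52.3 9.8
1.05 [ -0.7 117.8] tool 57.5 8.7
1.16 [  4.1 115.3] tool 62.7 7.0
1.26 [  9.1 113.4] tool 67.6 4.8
1.36 [ 14.4 112. ] tool 72.3 2.1
1.47 [ 19.7 111.2] tool 76.7 -1.1
1.57 [ 25.1 110.9] tool 80.7 -4.7
```

Plenty of time is left, so I'll go gently.

{"method": "apply_moves", "body": {"rot": [[0, 0, 0], [0, 0, 0], [0, 0, 0], [0, 0, 0], [0, 0, 0], [0, 0, 0], [0, 0, 0], [0, 0, 0], [0, 0, 0], [0, 0, 0]], "delta_pos": [[0.005, -0.001, 0], [0.009, -0.001, 0], [0.0116, -0.0005, 0], [0.014, 0.001, 0], [0.016, 0.0024, 0], [0.0185, 0.0038, 0], [0.0207, 0.0051, 0], [0.0232, 0.0062, 0], [0.0257, 0.0072, 0], [0.0282, 0.008, 0]], "grip": [1, 1, 1, 1, 1, 1, 1, 1, 1, 1]}}

```text
time: 28.88
ee_pos: [489.3, 212.1, 62.2]
ee_rot: [3.017, -0.876, 0.0]
contact_force: [-2.8, 0.3, 0.1]
grip_width: 0.2
finger_force: 1.1
```

Run:
```python
from h import *
s,M=st(); print(s['joints'][6]); p,d=get_image('scene'); cv2.imwrite('pics/s3.png',cv2.resize(p[200:320,150:310],None,fx=4,fy=4,interpolation=cv2.INTER_CUBIC))
```

```text
t 28.88 tray xy [-19.9 139.2] z 62.2 F tray [-2.7  0.9] 0.1 yawx -32.39 tilt [ 0. -0. -1.] w 0.2
-2.3781181704323453
```

View pics/s3.png

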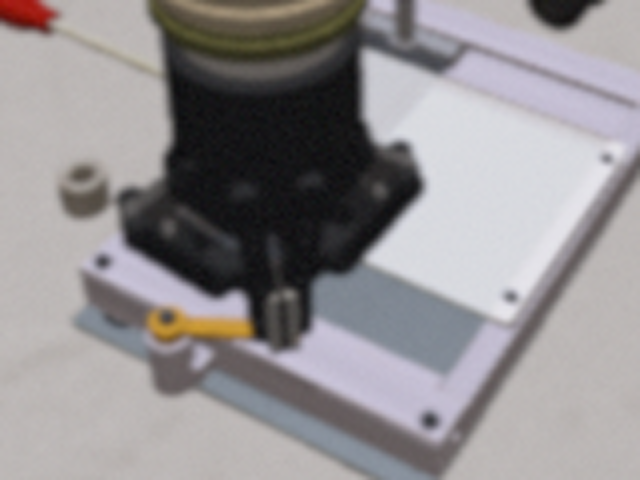

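The bar, from pivot (165,322) toward the fingers at (275,320), is swinging inward ahead of the fingers, with a low force.

{"method": "apply_moves", "body": {"rot": [[0, 0, 0], [0, 0, 0], [0, 0, 0], [0, 0, 0], [0, 0, 0], [0, 0, 0], [0, 0, 0], [0, 0, 0], [0, 0, 0], [0, 0, 0]], "delta_pos": [[0.0026, 0.001, 0], [0.0053, 0.0015, 0], [0.0079, 0.002, 0], [0.0106, 0.0023, 0], [0.0133, 0.0025, 0], [0.016, 0.0025, 0], [0.0187, 0.0024, 0], [0.0214, 0.0022, 0], [0.024, 0.0018, 0], [0.0267, 0.0013, 0]], "grip": [1, 1, 1, 1, 1, 1, 1, 1, 1, 1]}}

```text
time: 30.18
ee_pos: [511.2, 196.9, 62.2]
ee_rot: [-3.017, 0.876, -0.0]
contact_force: [-1.5, 0.4, -0.5]
grip_width: 0.1
finger_force: 0.6
```

{"method": "apply_moves", "body": {"rot": [[0, 0, 0], [0, 0, 0], [0, 0, 0], [0, 0, 0], [0, 0, 0], [0, 0, 0], [0, 0, 0]], "delta_pos": [[0.0026, -0.0005, 0], [0.0052, -0.0014, 0], [0.0078, -0.0023, 0], [0.0102, -0.0034, 0], [0.0126, -0.0045, 0], [0.015, -0.0058, 0], [0.0173, -0.0072, 0]], "grip": [1, 1, 1, 1, 1, 1, 1]}}

```text
time: 31.05
ee_pos: [529.6, 193.7, 62.3]
ee_rot: [3.017, -0.876, -0.0]
contact_force: [-1.1, 0.3, 0.1]
grip_width: -0.1
finger_force: 0.6
```

Run:
```python
from h import *
s,M=st(); F=fitposts([(574,188)]); print(tr(F).round(1))
p0=tr(s['ee_pos'])
for th in (1.47,1.571):
    q=np.array([38-52*np.cos(th)-12.9,150-52*np.sin(th)+12.9]); d=q-p0
    print(round(th,2),q.round(1),'tool',((d[0]-d[1])/2**.5).round(1),((-d[0]-d[1])/2**.5).round(1))
```

```text
t 31.05 tray xy [ 15.4 112.5] z 62.3 F tray [-1.   0.5] 0.1 yawx -32.38 tilt [-0.  0. -1.] w -0.1
[[57.5 95.3]]
1.47 [ 19.9 111.2] tool 4.1 -2.2
1.57 [ 25.1 110.9] tool 8.0 -5.7
```

{"method": "apply_moves", "body": {"rot": [[0, 0, 0], [0, 0, 0], [0, 0, 0], [0, 0, 0]], "delta_pos": [[0.0017, -0.0012, 0], [0.0034, -0.0025, 0], [0.005, -0.0037, 0], [0.0065, -0.005, 0]], "grip": [1, 1, 1, 1]}}

```text
time: 31.6
ee_pos: [537.7, 194.5, 62.2]
ee_rot: [3.017, -0.876, -0.0]
contact_force: [-1.3, -0.7, 0.6]
grip_width: -0.4
finger_force: 0.6
```

{"method": "apply_moves", "body": {"rot": [[0, 0, 0], [0, 0, 0]], "delta_pos": [[0.0007, -0.0007, 0], [0.0012, -0.0012, 0]], "grip": [1, 1]}}

```text
time: 31.85
ee_pos: [539.3, 194.9, 62.2]
ee_rot: [3.017, -0.876, -0.0]
contact_force: [-2.2, 0.7, 0.4]
grip_width: -0.0
finger_force: 0.5
```

{"method": "apply_moves", "body": {"rot": [[0, 0, 0], [0, 0, 0]], "delta_pos": [[0.0005, -0.0005, 0], [0.001, -0.001, 0]], "grip": [1, 1]}}

```text
time: 32.1
ee_pos: [540.6, 195.2, 62.3]
ee_rot: [3.017, -0.876, -0.0]
contact_force: [-1.2, 0.1, -0.6]
grip_width: 0.1
finger_force: 0.5
```

{"method": "apply_moves", "body": {"rot": [[0, 0, 0], [0, 0, 0]], "delta_pos": [[0.0005, -0.0005, 0], [0.001, -0.001, 0]], "grip": [1, 1]}}

```text
time: 32.35
ee_pos: [541.6, 195.4, 62.2]
ee_rot: [3.017, -0.876, -0.001]
contact_force: [-3.9, 1.2, 1.1]
grip_width: -0.1
finger_force: 1.4
```

{"method": "apply_moves", "body": {"rot": [[0, 0, 0], [0, 0, 0]], "delta_pos": [[0.0005, -0.0005, 0], [0.001, -0.001, 0]], "grip": [1, 1]}}

```text
time: 32.6
ee_pos: [541.9, 195.7, 62.1]
ee_rot: [3.016, -0.875, -0.004]
contact_force: [-6.6, 0.2, 3.0]
grip_width: -0.0
finger_force: 3.0
```

Run:
```python
from h import *
st(); F=fitposts([(574,188),(615,-2)]); print(tr(F).round(1))
p,d=get_image('scene'); cv2.imwrite('pics/s4.png',cv2.resize(p[200:320,150:310],None,fx=4,fy=4,interpolation=cv2.INTER_CUBIC))
```

```text
t 32.6 tray xy [ 27.9 111.7] z 62.1 F tray [-6.4  1.6] 3.0 yawx -32.37 tilt [-0.003 -0.    -1.   ] w -0.0
[[  63.5  104.2]
 [  57.2 -100.9]]
```

View pics/s4.png

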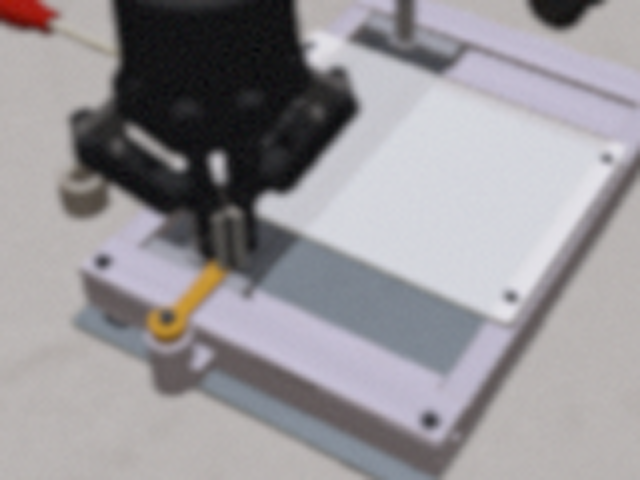

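The bar now points from the pivot (167,320) across the rail to (220,268), and the force has risen sharply, so it is at its stop. I'll back off, lift and check.

{"method": "apply_moves", "body": {"rot": [[0, 0, 0], [0, 0, 0], [0, 0, 0], [0, 0, 0], [0, 0, 0], [0, 0, 0], [0, 0, 0], [0, 0, 0]], "delta_pos": [[-0.006, 0, 0], [-0.025, 0, 0], [-0.03, 0, -0.04], [-0.03, 0, -0.095], [-0.03, 0.05, -0.14], [-0.03, 0.09, -0.14], [-0.03, 0.1, -0.14], [-0.03, 0.1, -0.14]], "grip": [1, 1, 1, 1, 1, 1, 1, 1]}}

```text
time: 33.7
ee_pos: [464.3, 128.0, 202.4]
ee_rot: [-3.016, 0.876, -0.001]
contact_force: [-0.1, 0.2, 0.3]
grip_width: 0.1
finger_force: 0.0
```

Run:
```python
from h import *
st(); W=lambda x,y:C+A@[x,y]
F=fitposts([W(57,96),W(57,-101)]); print(tr(F).round(1))
_,d=get_image('scene');Q=cloud('scene',d);t=tr(Q);m=(Q[...,2]>50)&(Q[...,2]<84)&(t[...,0]>22)&(t[...,0]<47.5)&(t[...,1]>80)&(t[...,1]<125)
print('knob pts',m.sum(),np.median(t[m],0)); p=t[m]
print(least_squares(lambda c:np.hypot(*(p-c).T)-6,[38,98],loss='soft_l1').x)
p,d=get_image('scene'); cv2.imwrite('pics/s5.png',cv2.resize(p[190:320,150:320],None,fx=4.4,fy=4.4,interpolation=cv2.INTER_CUBIC))
```

```text
t 33.7 tray xy [-62.7  62.5] z 202.4 F tray [-0.   0.2] 0.3 yawx -32.38 tilt [ 0.001  0.001 -1.   ] w 0.1
[[  55.8   94.9]
 [  57.3 -101.1]]
knob pts 91 [35.083057   99.74385999]
[38.45616056 95.86949234]
```

View pics/s5.png

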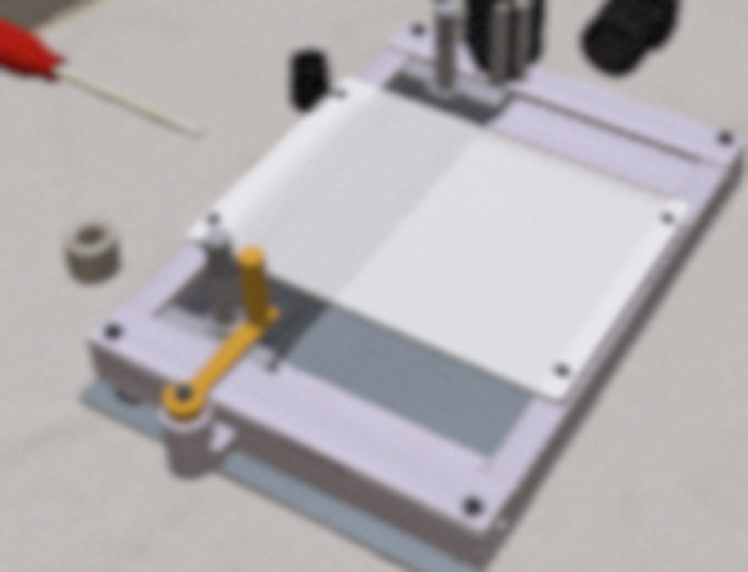

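The catch lies across behind the left post, with the knob at (255,285) and the post at (222,275). The last left-post reading probably includes knob points, so I'll recheck it with a tighter mask.

Run:
```python
from h import *
for k in range(2):
    _,d=get_image('scene');Q=cloud('scene',d);t=tr(Q)
    for y0,g in ((96,[57,96]),(-101,[57,-101])):
        m=(Q[...,2]>50)&(Q[...,2]<78)&(t[...,0]>47.5)&(t[...,0]<70)&(abs(t[...,1]-y0)<12); p=t[m]
        print(m.sum(),least_squares(lambda c:np.hypot(*(p-c).T)-6,g,loss='soft_l1').x.round(1))
_,d=get_image('top');P=cloud('top',d);t=tr(P)
for y0 in(96,-101):
    m=(P[...,2]>72)&(P[...,2]<90)&(abs(t[...,0]-55)<9)&(abs(t[...,1]-y0)<12); print('top',m.sum(),t[m].mean(0).round(1))
```

```text
70 [57.6 94.8]
52 [  57.3 -101.1]
67 [57.5 94.9]
56 [  57.6 -101.1]
top 0 [nan nan]
top 28 [ 55.  -99.4]<stdin>:9: RuntimeWarning: Mean of empty slice.
  ret = um.true_divide(
```

Both posts stand at the same home position, and the catch is against its stop.

```bash
python3 -c "
from workcell import *
print(close_job())"
```

```text
the job is handed in; nothing more can be done
None
```

The shutter is fully home with both ends against the far wall, the catch is swung across to its stop behind the left post, and the job is handed in at about 34 s; the highest force I read was about 13 N.

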